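# Open the ratchet clamp and lay the notched blade on its pin

## Robot

A 6-joint arm with a two-finger parallel gripper is mounted at the origin on the work surface. World frame = base frame: x ahead of the robot, y to its left, z up, the work surface at z = 0. Lengths are in m, angles in degrees, forces in N, time in s.
With the tool pointing down it reaches from about 0.4 to 0.825 m from the base axis. Payload 7 kg.
Tool frame: the origin (TCP) lies midway between the tips of the shut fingers; the grasp point (between the pads) lies 19 mm behind it; z points along the fingers, y is the line along which they close (so a half turn about z gives the same grasp; the last joint's range is limited). The gripper opens to 88 mm and grips with 3 to 60 N. Pads are 19 mm wide; open, the fingers measure 130 mm over their backs; the gripper's body (78 mm by 193 mm) begins 47 mm behind the grasp point.
Start: joints at [-48.295, 20.546, 0.682, 0, -70.136, -16.507], TCP at [0.287, -0.611, 0.227] pointing down, gripper open.
Joint ranges: [-176.03, 176.03], [-82.01, 121.73], [-58.28, 71.71], [-173.87, 95.51], [-174.79, -0.11], [-173.66, 173.66]. Speed limits (degrees/s): [136.94, 136.94, 172.46, 180, 180, 180].

## Interface

Orientations are given as [roll, pitch, yaw] about the fixed x, y, z axes, in that order (R = Rz(yaw) Ry(pitch) Rx(roll)).
In Python, from plant import r, eyes, workorder gives the robot as it stands.
- The arm moves only by the tool step_arm, never from a script. Its argument "plan" is a list of rows, each a list of 5 numbers: the shift along the tool's x, y, z each as a share of 25 cm, from -1 to 1, then the turn about the tool's z as a share of 60 degrees, from -1 to 1, then the finger opening in mm, from 0 to 87.6. In form: [[x, y, z, turn, jaw], ...]. A call has 1 to 12 rows; each row is the pose to reach, as a shift and turn from the pose commanded when the call began, along the tool's axes at that moment; what a row does not reach only later rows make up. A row lasts 1/12 s, in which the tool goes at most 41.7 mm and 7.16 degrees, less where a joint would pass 70% of its speed; a pose out of reach is approached as far as the arm can. A call with a number of a shift or a turn outside -1 to 1 is refused whole. A call with a gripper value outside its range is refused whole. The fingers move at their own pace and stop on an object; "newtons" is the grip in N (left out, the last holds). Time passes only in rows, so rows that repeat a pose let the fingers close. It gives the time, the measured TCP pose, the force, the opening and the grip force at its end, in the units of the state.
- r.get_state(): the state, without advancing time (a new reading comes with each control period).
- eyes.capture(name): name is "scene" or "top" or "wrist"; returns the picture (480x640x3 uint8, red, green, blue); there is no depth.
- eyes.camera_model(name): a dict with "fov_y" (degrees; the focal length in pixels is half the picture's height over the tangent of half this angle, whatever the lens; pixels are square), "cx", "cy" (the principal point, pixels), "world_to_cam" (4x4, takes a point from world to camera coordinates); the wrist camera has in their place "hand_eye" (4x4, takes a point from camera to tool coordinates, whose origin is the TCP and whose axes are the flange's). Camera axes: x right, y up, looking along -z (the intrinsics and any distortion apply to the point x, -y, -z); pixel columns grow to the right and rows downward; lengths in m; the calibration is good to about 2 mm. A picture is of the moment at which its call begins: read the wrist's pose just before it. camera_model takes no time and is no camera call.
- workorder.close_job(): hands the job in; it is judged then, once.
The state is a dict: "time_s": time; "joints": joint angles; "qd": joint speeds; "joint_torque": joint torques, N m; "tcp_pos": TCP position; "eef_rot": TCP orientation; "contact_force": force on the tool from outside, world axes, zero at the start; "moment": the same for the moment, N m; "gripper_width": finger opening in m; "gripper_force": force on a finger pad.
Only numpy, scipy, OpenCV 4.12 (cv2) and the standard library are available. Lean on these libraries where they do the work, as an engineer would, in place of code of your own. Each camera call takes 0.05 s, during which the arm holds its last target. There are 200 camera calls.

## Task

The clamp on the sloping blade holder is locked by its ratchet pawl: flip the pawl lever inward to free it, then slide the clamp up the slope all the way to its back stop. Then bring the notched blade and lay it (do not drop it) flat and straight on the sloping bed, notch end down the slope and notch over the locating pin, and let go. Leave the pawl flipped and the clamp back, and do not disturb the other things.

Things in the scene. Friction and masses are not known exactly. Their poses are not given: they have to be found in the camera images.
- bed: Fixed sloping plywood bed of the blade holder, rising 25 degrees away from the robot. Origin: on its surface at the foot of the locating pin. x up the slope, y across to the left, z square out of the bed. It spans x -30 to 220, y -75 to 125 mm. The blade's place is along +x from the pin at y 0, clear on both sides. Low guide strip (10 mm high) at y -51 from x 80 up; back stop 14 mm high at x 181.
- clamp (a joint): Aluminium clamp plate (58 mm up-slope, 90 wide, top 15 mm above the bed) sliding along bed x: metres; 0 = lowest, lower edge at bed x 55 mm over the blade's place; 0.060 = at the back stop, lower edge at x 115 mm. Starts at 0 to 0.005. Needs 3 to 4 N and stays where left; with the pawl engaged it stops at about 0.007.
- clamp_knob (a point): Steel round knob in the middle of the clamp plate, 18 mm diameter, standing square to the bed, from the plate's top to 49 mm above the bed; this point is on its axis 32 mm above the bed. It can be pushed or gripped.
- pawl (a joint): Ratchet pawl on the clamp's left, swinging flat over the bed about a pivot at bed (130, 65) mm: radians; 0 = engaged (starts at 0 to 0.05), 1.0 = fully flipped, at its stop; the clamp is free from about 0.3. Turns clockwise seen square to the bed, its tab moving towards bed -y (right, inward). About 1 N at the tab; stays where left.
- pawl_tab (a point): Upright round steel tab (12 mm diameter) at the outer end of the pawl's lever, 50 mm from the pivot, standing square to the bed from 18 to 48 mm above it; this point is on its axis 37 mm above the bed. Engaged it is at bed (165, 100) mm, fully flipped at about (179, 55) mm. Can be pushed from its outer (left) side.
- blade_center (a point): Notched blade: loose flat steel plate 110 x 40 x 6 mm, 180 g, lying flat on the table. Point at its centre, 3 mm above its underside. x along the length to the notched end, y across the width, z out of its face. Notch open at the +x end, 15 mm wide, 22 mm deep, on the centre line. On the table the notch end points roughly to the robot.
- blade_notch (a point): Point in the middle of that notch, 44 mm from the blade's centre along its x (11 mm in from the end), half-way up the thickness.
- blade: The same notched blade; origin at the centre of its underside, same axes.
- plain_blade: A loose blade of the same size with no notch; not wanted, leave alone.
- kaki_tile: Brown tile 100 x 100 x 9 mm, bystander.
- dish: White ceramic dish 110 mm across, 26 mm high, bystander.
- bead: Glass paperweight bead 48 mm across, 31 mm high, bystander.
- spatula: Spatula 200 mm long lying at the back, bystander.
- pin_top (a point): Top of the locating pin: steel, 9 mm diameter, 9 mm tall, square to the bed near its low end; the only pin there.
Not all that is in view belongs to the job. What is shaped like the blade but orange, pink or red is not meant.

How it is judged (in metres and radians):
On the way, in this order (a step that is already met when the one before it is completed fails the run):
1. the pawl is flipped (at least 0.6 rad) while the clamp is still down (value of joint pawl above 0.6 rad and value of joint clamp below 0.02 m), for 0.1 s.
2. the clamp is slid back to within 6 mm of its stop (value of joint clamp above 0.054 m), for 0.1 s.
3. the blade is laid down by the gripper: held by the fingers, already within 14 mm of its place on the bed and parallel to the bed within 12 degrees (contact force between the fingers and blade above 0.5 N and distance between blade_notch and bed below 0.02 m and z of blade_center in the frame of bed below 0.017 m and angle between the z axis of blade and the z axis of bed, either way round below 0.21 rad), for 0.05 s.
At the end, for the whole second after the job is handed in: Pawl flipped (0.6 rad or more), clamp within 6 mm of its back stop, and the notched blade released and at rest, flat on the bed (within 3 mm and about 3 degrees), pointing straight up the slope within 11 degrees, with the pin inside its notch (value of joint pawl above 0.6 rad and value of joint clamp above 0.054 m and x of blade_notch in the frame of bed between -0.009 and 0.0065 m and y of blade_notch in the frame of bed between -0.005 and 0.005 m and z of blade_notch in the frame of bed below 0.006 m and x of blade_center in the frame of bed above 0.02 m and angle between the z axis of blade and the z axis of bed, either way round below 0.06 rad and angle between the x axis of blade and the x axis of bed, either way round below 0.2 rad and linear speed of blade below 0.01 m/s); the robot touches nothing.
It fails at once if the clamp is forced past the engaged pawl (value of joint clamp above 0.02 m and value of joint pawl below 0.2 rad).
It fails at once if a bystander is moved by more than 30 mm (distance of any of plain_blade, kaki_tile, dish, bead, spatula from where it was at the start of the episode above 0.03 m).
It also fails if it takes over 54 s, if anything falls off the work surface, if the arm or the gripper's body presses on something with over 40 N, if the wrist force passes 120 N, or if a joint passes its speed limit or range.

## Working session

There is one attempt and no reset: what is moved stays moved. The work goes in short steps, Python scripts to look and compute and a tool call to move; the robot and the scene stay as the last step left them, time stands still between calls to the robot, and variables do not carry over. Pictures are saved under pics/ and viewed, at most 10 in all, crops included, and the job is handed in when it is done.

Besides the shell and the picture viewer there is one more tool, called after "Emit:" as a command line: name --pt "numbers of a row" for each row, then --argument value for the rest. step_arm: Moves the arm, as the interface text tells. Its arguments: {"type":"object","properties":{"plan":{"type":"array"},"newtons":{"type":"number"}},"required":["plan"]}

```bash
mkdir -p pics; ls
python3 - <<'E'
from plant import r,eyes,workorder
import cv2,numpy as np
np.set_printoptions(precision=4,suppress=True)
for n in("scene","top","wrist"):
    m=eyes.camera_model(n); print(n,m)
    cv2.imwrite(f"pics/{n}0.png",eyes.capture(n)[:,:,::-1])
print(r.get_state())
E
```

```text
pics
scene {'fov_y': 48.592797400094554, 'cx': 326.59121277871867, 'cy': 235.80140388879173, 'world_to_cam': array([[ 0.1724,  0.985 ,  0.0038,  0.0135],
       [-0.5943,  0.1009,  0.7979,  0.2624],
       [ 0.7856, -0.1398,  0.6028, -1.728 ],
       [ 0.    ,  0.    ,  0.    ,  1.    ]])}
top {'fov_y': 46.51300731413475, 'cx': 318.9143046889532, 'cy': 239.6882129576801, 'world_to_cam': array([[ 0.0292, -0.9996, -0.0053, -0.1148],
       [ 0.9973,  0.0287,  0.0669, -0.5665],
       [-0.0667, -0.0073,  0.9977, -1.5223],
       [ 0.    ,  0.    ,  0.    ,  1.    ]])}
wrist {'fov_y': 60.22854305404799, 'cx': 317.1687258453047, 'cy': 236.25581017645047, 'hand_eye': array([[ 0.0008,  0.9679,  0.2514,  0.0666],
       [ 1.    , -0.0006, -0.0008, -0.0011],
       [-0.0007,  0.2514, -0.9679, -0.1574],
       [ 0.    ,  0.    ,  0.    ,  1.    ]])}
{'time_s': 0.15, 'joints': array([-48.2933,  20.5824,   0.6444,  -0.0124, -70.1348, -16.5079]), 'qd': array([ 0.0096, -0.1583,  0.1663,  0.1074,  0.0364, -0.0836]), 'joint_torque': array([  0.0011, -58.3278,  29.3289,   7.0011,   0.0087,  -0.0001]), 'tcp_pos': array([ 0.2872, -0.6104,  0.2258]), 'eef_rot': array([ 179.927 ,   -0.0095, -154.8055]), 'contact_force': array([-0.3115, -0.2158,  0.0511]), 'moment': array([ 0.0221, -0.0254,  0.0348]), 'gripper_force': 0.0, 'gripper_width': 0.08741187228749651}
```

View pics/scene0.png

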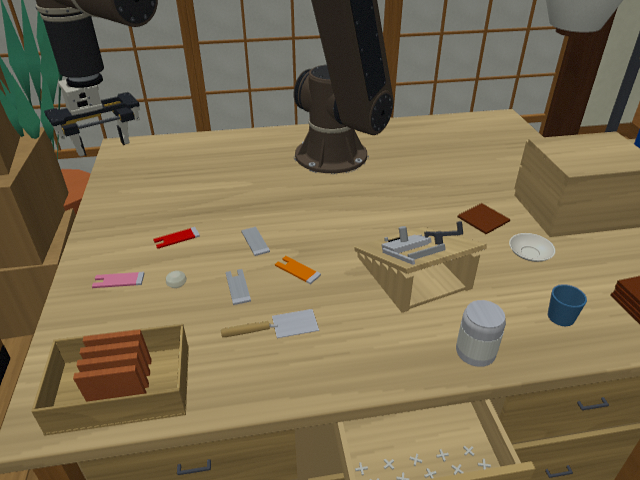

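View pics/top0.png

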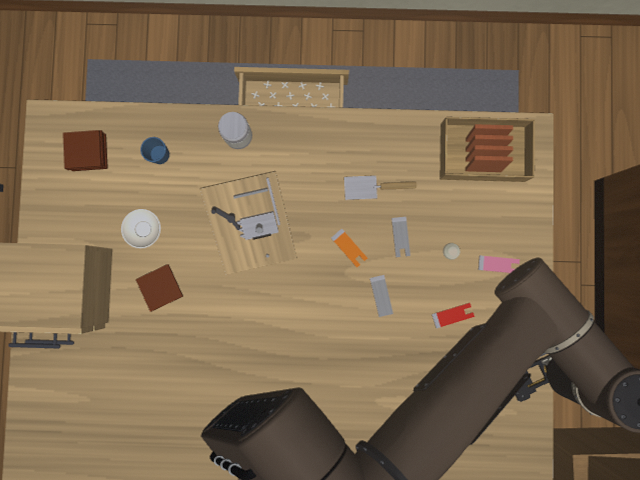

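The top view shows the bed with corners near (201,188), (275,171), (296,258) and (229,274). The notched grey blade is at (400,237), with its notch towards the robot, and the plain one is at (381,296). I'll zoom in on both.

Run:
```python
import cv2,numpy as np
t=cv2.imread("pics/top0.png");s=cv2.imread("pics/scene0.png")
a=cv2.resize(t[160:285,190:310],None,fx=4.8,fy=4.8,interpolation=cv2.INTER_CUBIC)[:600]
b=cv2.resize(t[210:265,380:420],None,fx=5,fy=5,interpolation=cv2.INTER_CUBIC)
im=np.zeros((600,800,3),np.uint8);im[:,:576]=a;im[:275,590:790]=b
cv2.imwrite("pics/cropt.png",im)
cv2.imwrite("pics/crops.png",cv2.resize(s[210:310,350:490],None,fx=5,fy=5,interpolation=cv2.INTER_CUBIC))
```

```text
(no output)
```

View pics/cropt.png

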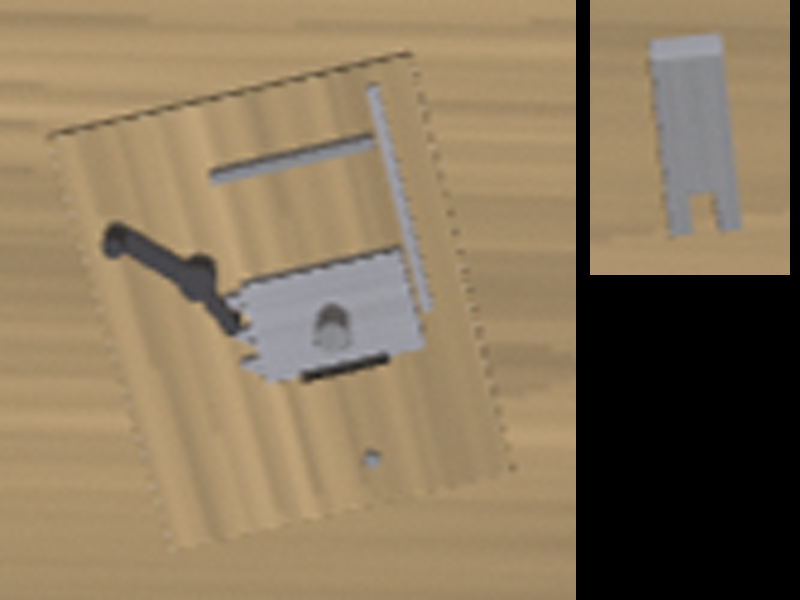

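View pics/crops.png

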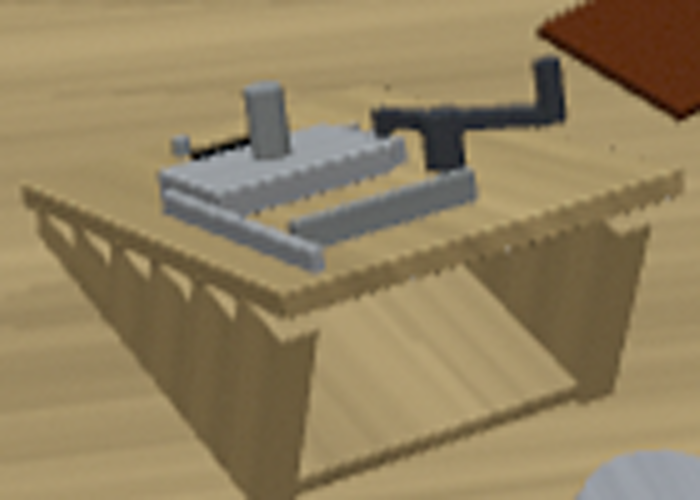

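In the crops, the pin top is at (372,457), the knob top at (332,338) and the tab at (115,230). The bed corners are clear too, and the blade corners show at top right. Next I'll fit the bed pose from both views.

```bash
cat > h.py <<'E'
from plant import r,eyes,workorder
import cv2,numpy as np
from scipy.spatial.transform import Rotation as R
from scipy.optimize import least_squares
np.set_printoptions(precision=4,suppress=True)
def cam(n,st=None):
    m=eyes.camera_model(n); f=240/np.tan(np.radians(m['fov_y']/2))
    if n=='wrist':
        T=np.eye(4);T[:3,:3]=R.from_euler('xyz',st['eef_rot'],degrees=True).as_matrix();T[:3,3]=st['tcp_pos']
        W=np.linalg.inv(T@m['hand_eye'])
    else: W=m['world_to_cam']
    return f,m['cx'],m['cy'],W
def proj(c,P):
    f,cx,cy,W=c; p=np.atleast_2d(P)@W[:3,:3].T+W[:3,3]
    return np.c_[cx+f*p[:,0]/-p[:,2], cy+f*p[:,1]/p[:,2]]
def unproj(c,uv,z):
    f,cx,cy,W=c; uv=np.atleast_2d(uv)
    d=np.c_[(uv[:,0]-cx)/f,-(uv[:,1]-cy)/f,-np.ones(len(uv))]@W[:3,:3]
    o=-W[:3,:3].T@W[:3,3]; return o+d*((z-o[2])/d[:,2])[:,None]
def bedR(yaw): return R.from_euler('xyz',[0,-25,yaw],degrees=True).as_matrix()
E
cat > m1.py <<'E'
from h import *
B=np.array([[220,125,0],[220,-75,0],[-30,-75,0],[-30,125,0],[0,0,9],[86,0,49],[165,100,48]])/1e3
T=np.array([[52,133],[410,53],[515,468],[172,548],[372,457],[332,338],[116,240]])/4.8+[190,160]
BS=B[[1,2,0,4,5,6]]
S=np.array([[283,295],[25,187],[683,172],[181,138],[265,88],[546,62]])/5+[350,210]
ct,cs=cam('top'),cam('scene')
w=lambda p,b:b@bedR(p[3]).T+p[:3]
def res(p): return np.r_[(proj(ct,w(p,B))-T).ravel(),(proj(cs,w(p,BS))-S).ravel()]
s=least_squares(res,[.5,.1,.05,13],loss='soft_l1',x_scale=[.1,.1,.1,10])
print(s.x);print(res(s.x).reshape(-1,2))
np.save('bed.npy',s.x)
px=np.array([[650,42],[722,37],[669,236],[741,228],[690,233],[718,230]],float);px=(px-[590,0])/5+[380,210]
b=unproj(ct,px,.006);print(b,np.linalg.norm(b[0]-b[1]),np.linalg.norm(b[0]-b[2]))
c=b[:4].mean(0);d=b[2]+b[3]-b[0]-b[1];print('blade',c,np.degrees(np.arctan2(d[1],d[0])))
for n,q in dict(knob=[86,0,32],tab=[165,100,37],tabf=[179,55,37],pin=[0,0,9]).items():print(n,w(s.x,np.array([q])/1e3))
E
python3 m1.py
```

```text
[ 0.5261  0.0415  0.0402 14.5138]
[[-1.5569 -0.3164]
 [-0.2976 -0.8217]
 [-0.9872 -0.1069]
 [-0.8572 -0.507 ]
 [-0.5158 -0.3498]
 [-0.0554  0.2671]
 [-1.2173  0.7234]
 [-0.6509  0.5514]
 [-1.528  -0.2824]
 [-0.1597  0.114 ]
 [-0.5746  0.4126]
 [-1.811  -0.1606]
 [-0.4606 -0.2319]]
[[ 0.6357 -0.3001  0.006 ]
 [ 0.6397 -0.3402  0.006 ]
 [ 0.5279 -0.3129  0.006 ]
 [ 0.5335 -0.3527  0.006 ]
 [ 0.5299 -0.3245  0.006 ]
 [ 0.532  -0.34    0.006 ]] 0.04023043958578781 0.10859163222381363
blade [ 0.5842 -0.3265  0.006 ] -173.26946296506
knob [[0.5885 0.0577 0.1056]]
tab [[0.6307 0.1719 0.1435]]
tabf [[0.6543 0.1315 0.1494]]
pin [[0.5225 0.0406 0.0484]]
```

```bash
cat >> h.py <<'E'
def bp(x,y,z):
    p=np.load('bed.npy'); return bedR(p[3])@(np.array([x,y,z])/1e3)+p[:3]
def go(*tg,yaw=None):
    st=r.get_state(); M=R.from_euler('xyz',st['eef_rot'],degrees=True).as_matrix()
    print('t',st['time_s'],'tcp',st['tcp_pos'],st['eef_rot'],'w',st['gripper_width'],'F',st['contact_force'])
    for t in tg: print(np.array(t),'share',(M.T@(np.array(t)-st['tcp_pos']))/.25)
    if yaw is not None: print('turn',-((yaw-st['eef_rot'][2]+180)%360-180)/60)
E
python3 -c "
from h import *
go(bp(170,145,95),bp(170,140,24),yaw=-165.5)"
```

```text
t 0.15 tcp [ 0.2872 -0.6104  0.2258] [ 179.927    -0.0095 -154.8055] w 0.08741187228749651 F [-0.3115 -0.2158  0.0511]
[0.6001 0.2104 0.1982] share [-2.5302  2.4382  0.1134]
[0.6304 0.2131 0.1338] share [-2.6445  2.396   0.3707]
turn 0.17824221577283292
```

Emit:
step_arm --pt "-1 0.96 -0.1 0.178 0" --pt "-1 0.96 -0.1 0.178 0" --pt "-1 0.96 -0.1 0.178 0" --pt "-1 0.96 -0.1 0.178 0" --pt "-1 0.96 -0.1 0.178 0" --pt "-1 0.96 -0.1 0.178 0" --pt "-1 0.96 -0.1 0.178 0" --pt "-1 0.96 -0.1 0.178 0" --pt "-1 0.96 -0.1 0.178 0" --pt "-1 0.96 -0.1 0.178 0"

```text
time_s: 0.98
tcp_pos: [0.4125, -0.2844, 0.2522]
eef_rot: [-180.0, 0.1, -165.3]
contact_force: [0.1, 0.3, 0.0]
gripper_width: 0.0267
gripper_force: 0.0
```

```bash
python3 -c "
from h import *
go(bp(170,145,95),bp(170,140,24),yaw=-165.5)"
```

```text
t 0.9833 tcp [ 0.4125 -0.2844  0.2522] [-179.9817    0.0872 -165.2612] w 0.026700002067132165 F [0.1059 0.264  0.0098]
[0.6001 0.2104 0.1982] share [-1.2287  1.7233  0.2175]
[0.6304 0.2131 0.1338] share [-1.3482  1.7029  0.4751]
turn 0.003979701643540542
```

Emit:
step_arm --pt "-0.62 0.87 0 0.004 0" --pt "-0.62 0.87 0 0.004 0" --pt "-0.62 0.87 0 0.004 0" --pt "-0.62 0.87 0 0.004 0" --pt "-0.62 0.87 0 0.004 0" --pt "-0.62 0.87 0 0.004 0" --pt "-0.62 0.87 0 0.004 0" --pt "-0.62 0.87 0 0.004 0"

```text
time_s: 1.65
tcp_pos: [0.5081, -0.0351, 0.2511]
eef_rot: [180.0, -0.0, -165.5]
contact_force: [-0.2, 0.2, 0.1]
gripper_width: 0.0006
gripper_force: 0.0
```

Emit:
step_arm --pt "-0.62 0.87 0 0 0" --pt "-0.62 0.87 0 0 0" --pt "-0.62 0.87 0 0 0" --pt "-0.62 0.87 0 0 0" --pt "-0.62 0.87 0 0 0" --pt "-0.62 0.87 0 0 0" --pt "-0.62 0.87 0 0 0" --pt "-0.62 0.87 0 0 0" --pt "-0.62 0.87 0 0 0"

```text
time_s: 2.4
tcp_pos: [0.6036, 0.2111, 0.2504]
eef_rot: [-180.0, -0.1, -165.7]
contact_force: [-0.5, -0.7, -0.5]
gripper_width: 0.0005
gripper_force: 0.0
```

```bash
python3 -c "
from h import *
go(bp(170,145,95),bp(170,142,24),bp(174,86,26),yaw=-165.5)
st=r.get_state();im=eyes.capture('wrist')
cv2.imwrite('pics/w1.png',im[:,:,::-1]);c=cam('wrist',st)
print(proj(c,[bp(165,100,48),bp(86,0,49),bp(0,0,9),bp(220,125,0)]))"
```

```text
t 2.4 tcp [0.6036 0.2111 0.2504] [-179.9579   -0.1137 -165.684 ] w 0.0005372048272237814 F [-0.4858 -0.6583 -0.5366]
[0.6001 0.2104 0.1982] share [0.0137 0.0008 0.2088]
[0.6299 0.215  0.1338] share [-0.1068 -0.0106  0.466 ]
[0.6466 0.1615 0.1373] share [-0.1187 -0.2345  0.4521]
turn -0.0030673710861672514
[[248.6597 255.0822]
 [103.5892 139.2488]
 [138.5628  59.7023]
 [291.449  338.5685]]
```

View pics/w1.png

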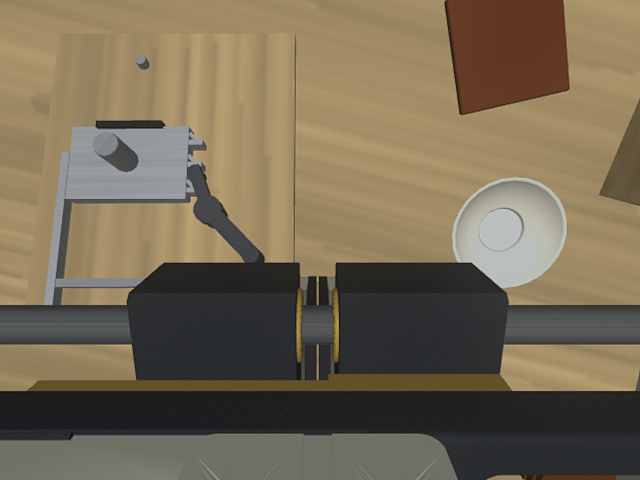

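The wrist view shows the knob at (107,145) and the pin at (142,60). Both are about 3 px from my prediction, so the bed fit holds. I'll descend to the left of the tab.

Emit:
step_arm --pt "-0.107 0 0.15 -0.003 0" --pt "-0.107 0 0.3 -0.003 0" --pt "-0.107 0 0.466 -0.003 0" --pt "-0.107 0 0.466 -0.003 0"

```text
time_s: 2.78
tcp_pos: [0.6247, 0.2138, 0.1266]
eef_rot: [-179.9, -0.7, -165.7]
contact_force: [-2.3, -1.8, -1.8]
gripper_width: 0.0005
gripper_force: 0.0
```

Emit:
step_arm --pt "-0.01 -0.03 0 0 0" --pt "-0.01 -0.06 0 0 0" --pt "-0.01 -0.09 0 0 0" --pt "-0.01 -0.12 0 0 0" --pt "-0.01 -0.15 -0.01 0 0" --pt "-0.01 -0.18 -0.01 0 0" --pt "-0.01 -0.21 -0.02 0 0" --pt "-0.01 -0.22 -0.02 0 0" --pt "-0.01 -0.22 -0.02 0 0"

```text
time_s: 3.53
tcp_pos: [0.6561, 0.1696, 0.1476]
eef_rot: [179.8, 1.4, -165.4]
contact_force: [21.6, 10.6, 0.2]
gripper_width: 0.0003
gripper_force: 10.8
```

```bash
python3 -c "
from h import *
go(bp(174,76,26),yaw=-165.5)
t=eyes.capture('top');s=eyes.capture('scene')
a=cv2.resize(t[160:285,190:310],None,fx=3.3,fy=3.3);b=cv2.resize(s[170:300,370:490],None,fx=3.3,fy=3.3)
im=np.zeros((430,800,3),np.uint8);im[:a.shape[0],:a.shape[1]]=a;im[:b.shape[0],400:400+b.shape[1]]=b
cv2.imwrite('pics/f1.png',im[:,:,::-1])"
```

```text
t 3.5333 tcp [0.6561 0.1696 0.1476] [ 179.7575    1.4494 -165.4088] w 0.00029081212981136385 F [21.6297 10.5821  0.2415]
[0.6491 0.1519 0.1373] share [ 0.0459 -0.0617  0.0397]
turn 0.0015200095160234166
```

View pics/f1.png

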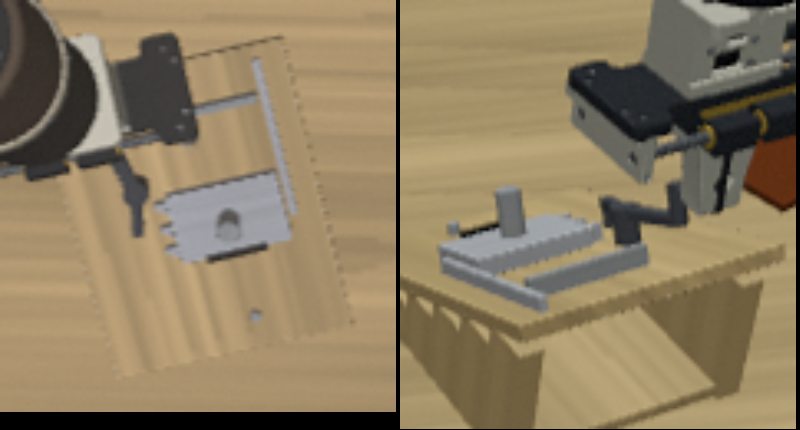

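The pawl is at about 0.57 rad. The finger has slid to the uphill side of the tab, with a 21 N side load, so I'll back off and push again from lower down the slope.

Emit:
step_arm --pt "0 0.05 0 0 0" --pt "0 0.1 0 0 0" --pt "0 0.15 0 0 0" --pt "0 0.15 0 0 0" --pt "0 0.15 0 0 0"

```text
time_s: 4.05
tcp_pos: [0.6358, 0.2018, 0.1409]
eef_rot: [180.0, 0.0, -165.5]
contact_force: [0.3, -0.1, -0.2]
gripper_width: 0.0004
gripper_force: 0.0
```

```bash
python3 -c "
from h import *
go(bp(169,105,26),bp(169,75,26),bp(169,70,26),yaw=-165.5)"
```

```text
t 4.05 tcp [0.6358 0.2018 0.1409] [ 179.9896    0.0209 -165.4897] w 0.00037328567843998963 F [ 0.2625 -0.1301 -0.1647]
[0.6375 0.1788 0.1352] share [ 0.0167 -0.0906  0.0228]
[0.645  0.1497 0.1352] share [ 0.0167 -0.2106  0.0228]
[0.6462 0.1449 0.1352] share [ 0.0167 -0.2306  0.0228]
turn 0.0001716108546503392
```

Emit:
step_arm --pt "0.02 0 0.015 0 0" --pt "0.02 -0.04 0.015 0 0" --pt "0.02 -0.08 0.015 0 0" --pt "0.02 -0.11 0.015 0 0" --pt "0.02 -0.14 0.015 0 0" --pt "0.02 -0.16 0.015 0 0" --pt "0.02 -0.18 0.015 0 0" --pt "0.02 -0.18 0.015 0 0"

```text
time_s: 4.72
tcp_pos: [0.6425, 0.1552, 0.1361]
eef_rot: [-180.0, -0.1, -165.6]
contact_force: [0.2, 1.0, -0.3]
gripper_width: 0.0005
gripper_force: 0.0
```

```bash
python3 -c "
from h import *
go(bp(169,75,26),bp(169,70,26),bp(169,65,26),yaw=-165.5)"
```

```text
t 4.7167 tcp [0.6425 0.1552 0.1361] [-179.9738   -0.0634 -165.6137] w 0.0005024158982304266 F [ 0.162   1.0261 -0.2508]
[0.645  0.1497 0.1352] share [-0.0043 -0.0235  0.0034]
[0.6462 0.1449 0.1352] share [-0.0043 -0.0435  0.0035]
[0.6475 0.1401 0.1352] share [-0.0044 -0.0635  0.0035]
turn -0.0018949823214152654
```

Emit:
step_arm --pt "0 -0.02 0 0 0" --pt "0 -0.035 0 0 0" --pt "0 -0.035 0 0 0"

```text
time_s: 4.97
tcp_pos: [0.6435, 0.1513, 0.1358]
eef_rot: [179.7, -0.0, -165.5]
contact_force: [-8.0, 15.0, 1.6]
gripper_width: 0.0
gripper_force: 8.0
```

Emit:
step_arm --pt "0 -0.015 0 0 0" --pt "0 -0.025 0 0 0" --pt "0 -0.025 0 0 0"

```text
time_s: 5.22
tcp_pos: [0.644, 0.1502, 0.1358]
eef_rot: [179.4, 0.1, -165.5]
contact_force: [-15.8, 34.3, 4.4]
gripper_width: 0.0004
gripper_force: 18.5
```

The tab is firm against its stop. I'll back off and rise.

Emit:
step_arm --pt "0 0.08 0 0 0" --pt "0 0.08 -0.05 0 0" --pt "0 0.08 -0.2 0 0" --pt "0 0.08 -0.32 0 0" --pt "0 0.08 -0.32 0 0"

```text
time_s: 5.63
tcp_pos: [0.6441, 0.1622, 0.2233]
eef_rot: [-180.0, 0.5, -165.5]
contact_force: [1.3, 0.1, 2.4]
gripper_width: -0.0002
gripper_force: 0.0
```

```bash
cat >> h.py <<'E'
def bh(xh,y,z):
    p=np.load('bed.npy'); a=np.radians(p[3]); return np.array([p[0]+(xh*np.cos(a)-y*np.sin(a))/1e3,p[1]+(xh*np.sin(a)+y*np.cos(a))/1e3,z])
E
python3 -c "
from h import *
go(bh(20,0,.21),bh(20,0,.1),yaw=-165.5)"
```

```text
t 5.6333 tcp [0.6441 0.1622 0.2233] [-179.9952    0.5075 -165.4523] w -0.00023842012102998685 F [1.2597 0.1006 2.3777]
[0.5455 0.0465 0.21  ] share [ 0.4983 -0.349   0.0489]
[0.5455 0.0465 0.1   ] share [ 0.5022 -0.349   0.4888]
turn 0.0007953320628137325
```

Emit:
step_arm --pt "0.5 -0.35 0.0 0 0" --pt "0.5 -0.35 0.0 0 0" --pt "0.5 -0.35 0.0 0 0" --pt "0.5 -0.35 0.0 0 0" --pt "0.5 -0.35 0.15 0 0" --pt "0.5 -0.35 0.3 0 0" --pt "0.5 -0.35 0.4 0 0" --pt "0.5 -0.35 0.4 0 0"

```text
time_s: 6.3
tcp_pos: [0.5382, 0.044, 0.1113]
eef_rot: [-180.0, -0.5, -165.6]
contact_force: [-1.3, 1.0, -0.6]
gripper_width: 0.0006
gripper_force: 0.0
```

```bash
python3 -c "
from h import *
go(bh(25,0,.098),bh(95,0,.13),yaw=-165.5)
st=r.get_state();im=eyes.capture('wrist')
cv2.imwrite('pics/w2.png',im[:,:,::-1]);c=cam('wrist',st)
p=proj(c,[bp(179,57,48),bp(84,0,49),bp(0,0,9),bp(-30,-75,0),bp(-30,125,0)]);print(p)"
```

```text
t 6.3 tcp [0.5382 0.044  0.1113] [-179.9751   -0.5177 -165.6222] w 0.0006117049002856128 F [-1.3294  0.9612 -0.5764]
[0.5503 0.0478 0.098 ] share [-0.0511  0.0027  0.0529]
[0.6181 0.0653 0.13  ] share [-0.33    0.0033 -0.0776]
turn -0.0020373952056890704
[[474.8602 672.0073]
 [320.7588 402.434 ]
 [319.667  224.8996]
 [190.5257 178.1079]
 [534.3033 177.5628]]
```

View pics/w2.png

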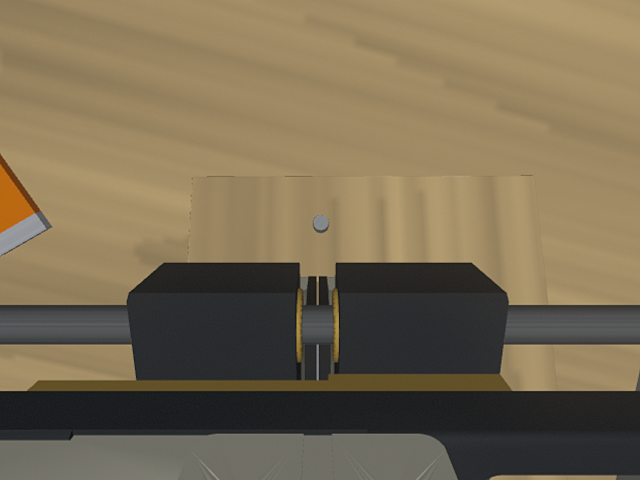

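The pin top is at (321,223), within 1.5 px of the prediction, and the bed edge agrees as well. Now I'll push the knob up the slope.

Emit:
step_arm --pt "-0.05 0 0.05 -0.002 0" --pt "-0.09 0 0.035 -0.002 0" --pt "-0.13 0 0.016 -0.002 0" --pt "-0.17 0 -0.003 -0.002 0" --pt "-0.21 0 -0.022 -0.002 0" --pt "-0.25 0 -0.04 -0.002 0" --pt "-0.28 0 -0.054 -0.002 0" --pt "-0.3 0 -0.064 -0.002 0" --pt "-0.31 0 -0.068 -0.002 0" --pt "-0.31 0 -0.068 -0.002 0"

```text
time_s: 7.18
tcp_pos: [0.6157, 0.0646, 0.1336]
eef_rot: [180.0, -0.2, -165.4]
contact_force: [-8.1, 0.5, 1.5]
gripper_width: 0.0004
gripper_force: 4.3
```

```bash
python3 -c "
from h import *
go(bh(95,0,.13),yaw=-165.5)
t=eyes.capture('top');s=eyes.capture('scene')
a=cv2.resize(t[160:285,190:310],None,fx=3.3,fy=3.3);b=cv2.resize(s[170:300,370:490],None,fx=3.3,fy=3.3)
im=np.zeros((430,800,3),np.uint8);im[:a.shape[0],:a.shape[1]]=a;im[:b.shape[0],400:400+b.shape[1]]=b
cv2.imwrite('pics/f2.png',im[:,:,::-1])"
```

```text
t 7.1833 tcp [0.6157 0.0646 0.1336] [ 179.9952   -0.2026 -165.4342] w 0.00044550211575269613 F [-8.0982  0.4996  1.4553]
[0.6181 0.0653 0.13  ] share [-0.0101  0.0002  0.0143]
turn 0.0010960891319134211
```

View pics/f2.png

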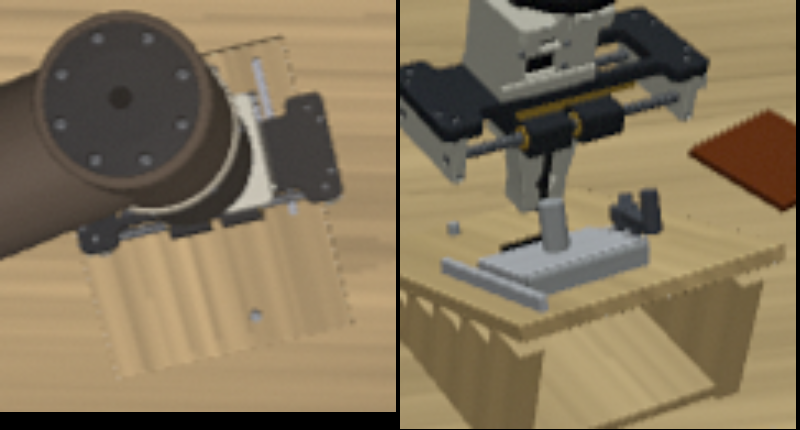

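The clamp looks to be against the back stop. I'll nudge it once more to confirm.

Emit:
step_arm --pt "-0.02 0 -0.009 0 0" --pt "-0.04 0 -0.018 0 0" --pt "-0.04 0 -0.018 0 0"

```text
time_s: 7.53
tcp_pos: [0.6167, 0.0648, 0.134]
eef_rot: [180.0, -1.2, -165.6]
contact_force: [-27.5, -2.3, 1.0]
gripper_width: 0.0008
gripper_force: 13.8
```

Emit:
step_arm --pt "0.1 0 0 0 0" --pt "0.2 0 -0.1 0 87" --pt "0.2 0 -0.3 0 87" --pt "0.2 0 -0.4 0 87" --pt "0.2 0 -0.4 0 87"

```text
time_s: 7.95
tcp_pos: [0.5829, 0.0554, 0.2477]
eef_rot: [-179.9, 0.9, -165.3]
contact_force: [1.3, -0.1, 1.2]
gripper_width: 0.0215
gripper_force: 0.0
```

```bash
python3 -c "
from h import *
go([.584,-.3265,.2],yaw=-173.3)"
```

```text
t 7.95 tcp [0.5829 0.0554 0.2477] [-179.9338    0.8694 -165.3308] w 0.021527873471572746 F [ 1.3168 -0.1199  1.2061]
[ 0.584  -0.3265  0.2   ] share [ 0.3854 -1.4788  0.1867]
turn 0.13282039863440312
```

Emit:
step_arm --pt "0.2 -0.74 0 0.133 87" --pt "0.2 -0.74 0 0.133 87" --pt "0.2 -0.74 0 0.133 87" --pt "0.2 -0.74 0 0.133 87" --pt "0.2 -0.74 0 0.133 87" --pt "0.2 -0.74 0 0.133 87" --pt "0.2 -0.74 0 0.133 87"

```text
time_s: 8.53
tcp_pos: [0.5774, -0.1384, 0.239]
eef_rot: [-180.0, 0.1, -173.6]
contact_force: [0.1, 0.3, -1.0]
gripper_width: 0.0685
gripper_force: 0.0
```

```bash
python3 -c "
from h import *
go([.59,-.3265,.15],yaw=-173.3)"
```

```text
t 8.5333 tcp [ 0.5774 -0.1384  0.239 ] [-179.9585    0.1477 -173.5544] w 0.06849276178503566 F [ 0.1481  0.2659 -0.9746]
[ 0.59   -0.3265  0.15  ] share [ 0.0352 -0.753   0.3566]
turn -0.004240740458691524
```

Emit:
step_arm --pt "0.035 -0.75 0 -0.004 87" --pt "0.035 -0.75 0 -0.004 87" --pt "0.035 -0.75 0.1 -0.004 87" --pt "0.035 -0.75 0.3 -0.004 87" --pt "0.035 -0.75 0.357 -0.004 87" --pt "0.035 -0.75 0.357 -0.004 87" --pt "0.035 -0.75 0.357 -0.004 87" --pt "0.035 -0.75 0.357 -0.004 87"

```text
time_s: 9.2
tcp_pos: [0.5898, -0.3237, 0.1481]
eef_rot: [-180.0, -0.1, -173.2]
contact_force: [0.8, 0.2, 0.9]
gripper_width: 0.0871
gripper_force: 0.0
```

```bash
python3 -c "
from h import *
go([.584,-.3265,.003],yaw=-173.3)
st=r.get_state();im=eyes.capture('wrist')
cv2.imwrite('pics/w3.png',im[:,:,::-1]);c=cam('wrist',st)
M=R.from_euler('z',-173.3,degrees=True).as_matrix()
q=np.array([[55,20,6],[55,7.5,6],[33,7.5,6],[33,-7.5,6],[55,-7.5,6],[55,-20,6],[20,20,6],[20,-20,6]])/1e3
print(proj(c,q@M.T+[.5842,-.3265,0]))"
```

```text
t 9.2 tcp [ 0.5898 -0.3237  0.1481] [-179.999    -0.0682 -173.1572] w 0.08708191425022314 F [0.7533 0.1601 0.9191]
[ 0.584  -0.3265  0.003 ] share [ 0.0238 -0.0082  0.5803]
turn 0.0023807682165440268
[[286.8479 136.9015]
 [304.6069 136.962 ]
 [304.7378 168.501 ]
 [325.6504 168.5695]
 [325.9144 137.0345]
 [343.6679 137.0949]
 [287.5718 186.5391]
 [342.7348 186.7157]]
```

View pics/w3.png

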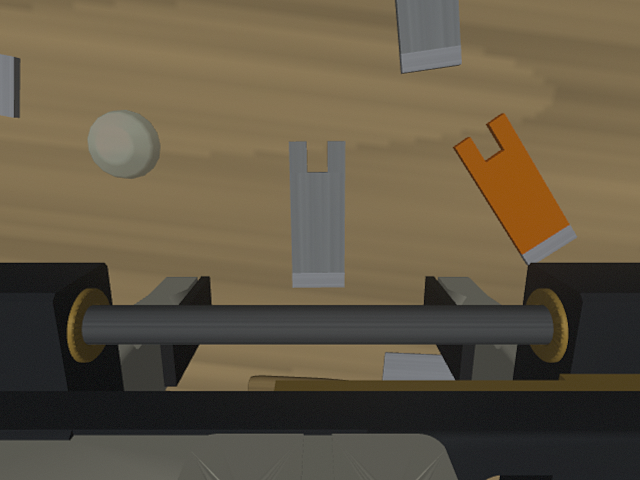

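The wrist view shows the notched blade with its notch tips at (290,141) and (344,141), and its far end at (292,288) to (344,287). I'll refine its pose from these.

```bash
python3 -c "
from h import *
st=r.get_state();c=cam('wrist',st)
b=unproj(c,[[290,141],[344.3,141],[292,287.5],[344.3,287]],.006);print(b)
k=b.mean(0);d=b[0]+b[1]-b[2]-b[3];print(k,np.linalg.norm(d)/2,np.degrees(np.arctan2(d[1],d[0])))
go([k[0],k[1],.003],yaw=np.degrees(np.arctan2(d[1],d[0])))"
```

```text
[[ 0.5356 -0.3502  0.006 ]
 [ 0.531  -0.312   0.006 ]
 [ 0.6458 -0.3371  0.006 ]
 [ 0.6405 -0.2968  0.006 ]]
[ 0.5882 -0.3241  0.006 ] 0.11070449262190148 -172.65806021747355
t 9.25 tcp [ 0.5906 -0.3234  0.1496] [-179.9436    0.0607 -173.1052] w 0.08715563351601789 F [0.6019 0.3878 1.2337]
[ 0.5882 -0.3241  0.003 ] share [ 0.0105 -0.0007  0.5864]
turn -0.007451906302316995
```

Emit:
step_arm --newtons 15 --pt "0.01 0 0.15 -0.007 87" --pt "0.01 0 0.3 -0.007 87" --pt "0.01 0 0.42 -0.007 87" --pt "0.01 0 0.5 -0.007 87" --pt "0.01 0 0.55 -0.007 87" --pt "0.01 0 0.575 -0.007 87" --pt "0.01 0 0.585 -0.007 87" --pt "0.01 0 0.585 -0.007 87"

```text
time_s: 9.92
tcp_pos: [0.5883, -0.3241, 0.0036]
eef_rot: [-179.9, 0.1, -172.7]
contact_force: [1.1, -0.4, 0.5]
gripper_width: 0.0871
gripper_force: 0.0
```

```bash
python3 -c "
from h import *
go([.5882,-.3241,.003],yaw=-172.7)"
```

```text
t 9.9167 tcp [ 0.5883 -0.3241  0.0036] [-179.9462    0.1052 -172.6836] w 0.08705549167639064 F [ 1.1161 -0.4481  0.4941]
[ 0.5882 -0.3241  0.003 ] share [ 0.0004 -0.0001  0.0026]
turn 0.00027389494647801863
```

Emit:
step_arm --newtons 15 --pt "0 0 0.004 0 36" --pt "0 0 0.004 0 36" --pt "0 0 0.004 0 36" --pt "0 0 0.004 0 36" --pt "0 0 0.004 0 36" --pt "0 0 0.004 0 36" --pt "0 0 0.004 0 36" --pt "0 0 0.004 0 36" --pt "0 0 0.004 0 36" --pt "0 0 0.004 0 36" --pt "0 0 0.004 0 36"

```text
time_s: 10.83
tcp_pos: [0.587, -0.3243, 0.0013]
eef_rot: [180.0, -0.0, -172.7]
contact_force: [-0.4, -0.1, 0.7]
gripper_width: 0.0399
gripper_force: 15.0
```

Emit:
step_arm --pt "0 0 -0.1 0 36" --pt "0 0 -0.3 0 36" --pt "0 0 -0.5 0 36" --pt "0 0 -0.6 0 36" --pt "0 0 -0.6 0 36" --pt "0 0 -0.6 0 36"

```text
time_s: 11.33
tcp_pos: [0.5886, -0.3246, 0.1546]
eef_rot: [-179.9, 0.3, -172.7]
contact_force: [-0.5, 0.2, -3.0]
gripper_width: 0.0397
gripper_force: 15.0
```

```bash
python3 -c "
from h import *
go(bp(40,0,60),yaw=-165.5)
st=r.get_state();im=eyes.capture('wrist')
cv2.imwrite('pics/w4.png',im[60:360,180:460,::-1])"
```

```text
t 11.3333 tcp [ 0.5886 -0.3246  0.1546] [-179.8789    0.323  -172.7353] w 0.03971804588431147 F [-0.5115  0.1767 -3.0119]
[0.5367 0.0442 0.1115] share [0.0204 1.4902 0.1692]
turn -0.12058886549677036
```

View pics/w4.png

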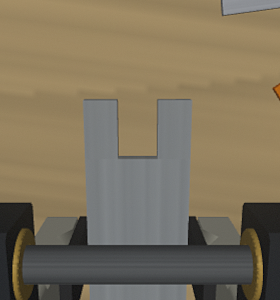

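The blade is held, with notch tips at crop (84–190, 99) and the notch bottom at row 157. Next I'll fit its pose in the hand.

```bash
cat > fit.py <<'E'
from h import *
st=r.get_state();c=cam('wrist',st)
M=R.from_euler('xyz',st['eef_rot'],degrees=True).as_matrix()
uv=np.array([[84.5,99.5],[118,99.5],[118.5,157],[157,156],[157.5,99],[190.5,99]])+[180,60]
q=np.array([[55,-20,0],[55,-7.5,0],[33,-7.5,0],[33,7.5,0],[55,7.5,0],[55,20,0]])/1e3
# tool frame, blade top z offset p[2], pitch about tool y p[4]
f=lambda p:q@R.from_euler('yz',[p[4],p[3]],degrees=True).as_matrix().T+p[:3]
for fixz in(True,False):
    def res(p):
        e=(proj(c,f(p)@M.T+st['tcp_pos'])-uv).ravel()
        return np.r_[e,(p[2]+.0047)*(1e5 if fixz else 100)]
    s=least_squares(res,[0,0,-.0047,0,0],x_scale=[.01,.01,.01,1,1]);print(s.x,abs(s.fun).max())
    p=s.x;print('notch in tool',R.from_euler('yz',[p[4],p[3]],degrees=True).apply([.044,0,.003])+p[:3])
E
python3 fit.py
```

```text
[ 0.0006 -0.0002 -0.0047 -0.3699 -7.0812] 0.7577741790410641
notch in tool [ 0.0439 -0.0005  0.0037]
[ 0.0002 -0.0002 -0.0006 -0.3716 -2.0713] 0.5041259800009925
notch in tool [ 0.0441 -0.0005  0.004 ]
```

Emit:
step_arm --pt "0.05 0.74 -0.1 -0.12 36" --pt "0.05 0.74 -0.1 -0.12 36" --pt "0.05 0.74 -0.1 -0.12 36" --pt "0.05 0.74 -0.1 -0.12 36" --pt "0.05 0.74 -0.1 -0.12 36" --pt "0.05 0.74 -0.1 -0.12 36" --pt "0.05 0.74 -0.1 -0.12 36"

```text
time_s: 11.97
tcp_pos: [0.5503, -0.141, 0.175]
eef_rot: [180.0, -0.1, -165.4]
contact_force: [-0.1, -0.0, -2.4]
gripper_width: 0.0395
gripper_force: 15.0
```

```bash
python3 -c "
from h import *
go(bh(32,1,.15),yaw=-165.5)"
```

```text
t 11.9667 tcp [ 0.5503 -0.141   0.175 ] [ 179.9543   -0.125  -165.407 ] w 0.03952991985416821 F [-0.0895 -0.0414 -2.4179]
[0.5569 0.0505 0.15  ] share [-0.2185  0.7346  0.1   ]
turn 0.0015493372704185049
```

Emit:
step_arm --pt "-0.1 0.733 0 0.0015 36" --pt "-0.1 0.733 0 0.0015 36" --pt "-0.15 0.733 0 0.0015 36" --pt "-0.2 0.733 0 0.0015 36" --pt "-0.218 0.733 0 0.0015 36" --pt "-0.218 0.733 0.06 0.0015 36" --pt "-0.218 0.733 0.1 0.0015 36" --pt "-0.218 0.733 0.1 0.0015 36" --pt "-0.218 0.733 0.1 0.0015 36"

```text
time_s: 12.72
tcp_pos: [0.5573, 0.0472, 0.1497]
eef_rot: [-180.0, -0.2, -165.7]
contact_force: [-0.5, -0.4, -0.1]
gripper_width: 0.0396
gripper_force: 15.0
```

```bash
python3 -c "
from h import *
go(bh(36.7,1,.115),bh(36.7,1,.062),yaw=-165.3)"
```

```text
t 12.7167 tcp [0.5573 0.0472 0.1497] [-179.9631   -0.2248 -165.715 ] w 0.039643412225866634 F [-0.5143 -0.4054 -0.1208]
[0.5614 0.0517 0.115 ] share [-0.0211  0.0135  0.1385]
[0.5614 0.0517 0.062 ] share [-0.022   0.0137  0.3505]
turn -0.00691603290932458
```

Emit:
step_arm --pt "-0.015 0.008 0.07 -0.003 36" --pt "-0.015 0.008 0.12 -0.003 36" --pt "-0.015 0.008 0.12 -0.003 36" --pt "-0.015 0.008 0.12 -0.003 36" --pt "-0.015 0.008 0.12 -0.003 36"

```text
time_s: 13.13
tcp_pos: [0.5619, 0.0509, 0.1223]
eef_rot: [-180.0, 0.0, -165.5]
contact_force: [-0.5, 0.8, -1.4]
gripper_width: 0.04
gripper_force: 15.0
```

```bash
python3 -c "
from h import *
go(bh(36.7,1,.09),bh(36.7,1,.065),bh(36.7,1,.062),yaw=-165.3)"
```

```text
t 13.1333 tcp [0.5619 0.0509 0.1223] [-179.9852    0.0483 -165.4974] w 0.0399790240282578 F [-0.5153  0.7637 -1.4308]
[0.5614 0.0517 0.09  ] share [0.0013 0.0036 0.129 ]
[0.5614 0.0517 0.065 ] share [0.0013 0.0036 0.229 ]
[0.5614 0.0517 0.062 ] share [0.0013 0.0036 0.241 ]
turn -0.003289247526181782
```

Emit:
step_arm --pt "0.001 0.004 0.05 -0.003 36" --pt "0.001 0.004 0.1 -0.003 36" --pt "0.001 0.004 0.14 -0.003 36" --pt "0.001 0.004 0.16 -0.003 36" --pt "0.001 0.004 0.175 -0.003 36" --pt "0.001 0.004 0.19 -0.003 36" --pt "0.001 0.004 0.2 -0.003 36" --pt "0.001 0.004 0.2 -0.003 36"

```text
time_s: 13.8
tcp_pos: [0.5613, 0.0526, 0.0714]
eef_rot: [-180.0, 0.0, -165.3]
contact_force: [-0.0, -0.1, 0.5]
gripper_width: 0.0395
gripper_force: 15.0
```

```bash
python3 -c "
from h import *
go(bh(36.7,1,.065),bh(36.7,1,.062),yaw=-165.3)"
```

```text
t 13.8 tcp [0.5613 0.0526 0.0714] [-179.9978    0.0359 -165.2651] w 0.03952390560873991 F [-0.0065 -0.093   0.4709]
[0.5614 0.0517 0.065 ] share [ 0.0005 -0.0036  0.0255]
[0.5614 0.0517 0.062 ] share [ 0.0005 -0.0036  0.0375]
turn 0.0005821811838202962
```

Emit:
step_arm --pt "0 -0.003 0.008 0 36" --pt "0 -0.003 0.016 0 36" --pt "0 -0.003 0.024 0 36" --pt "0 -0.003 0.028 0 36" --pt "0 -0.003 0.028 0 36"

```text
time_s: 14.22
tcp_pos: [0.561, 0.0518, 0.0641]
eef_rot: [-180.0, -0.0, -165.3]
contact_force: [-0.4, -0.4, 0.1]
gripper_width: 0.0393
gripper_force: 15.0
```

```bash
cat > look.py <<'E'
import sys
from h import *
# wrist picture: compare grey-blade notch edges with prediction for flat blade at bed (44+dx, dy)
go(bh(36.7,1,.062),yaw=-165.3)
st=r.get_state();im=eyes.capture('wrist');cv2.imwrite('pics/'+sys.argv[1],im[:,:,::-1]);c=cam('wrist',st)
for lift in(0,6):
  q=[bp(-11,20,6+lift),bp(-11,-20,6+lift),bp(11,0,6+lift),bp(0,0,9)]
  print(proj(c,q).round(1).tolist())
hsv=cv2.cvtColor(im,cv2.COLOR_RGB2HSV);m=(hsv[:,:,1]<45).astype(np.uint8)
for y in range(110,262,6):
    x=np.flatnonzero(np.diff(np.r_[0,m[y,200:440],0].astype(int)));print(y,(x+200).tolist())
E
python3 look.py p1.png
```

```text
t 14.2167 tcp [0.561  0.0518 0.0641] [-179.9987   -0.0132 -165.272 ] w 0.03931482149348185 F [-0.3616 -0.4214  0.1355]
[0.5614 0.0517 0.062 ] share [-0.0013 -0.0007  0.0084]
turn 0.0004659674041789685
[[363.0, 170.9], [270.5, 170.5], [316.6, 220.3], [316.7, 193.2]]
[[364.6, 166.1], [269.0, 165.6], [316.6, 217.1], [316.7, 193.2]]
110 []
116 []
122 []
128 []
134 []
140 []
146 []
152 []
158 []
164 [269, 300, 336, 366]
170 [270, 300, 335, 366]
176 [270, 300, 335, 366]
182 [269, 300, 312, 324, 335, 366]
188 [269, 300, 308, 328, 335, 366]
194 [269, 300, 308, 328, 335, 366]
200 [269, 300, 310, 326, 335, 366]
206 [269, 300, 335, 366]
212 [269, 300, 336, 366]
218 [269, 367]
224 [269, 367]
230 [269, 367]
236 [269, 367]
242 [269, 367]
248 [269, 367]
254 [269, 367]
260 [268, 367]
```

The pin (columns 308–328) is centred in the notch (300–335). I'll lower the last couple of millimetres.

Emit:
step_arm --pt "0 0 0.005 0 36" --pt "0 0 0.01 0 36" --pt "0 0 0.01 0 36" --pt "0 0 0.01 0 36"

```text
time_s: 14.6
tcp_pos: [0.5614, 0.0518, 0.0623]
eef_rot: [-180.0, 0.0, -165.3]
contact_force: [-1.3, 0.6, 4.1]
gripper_width: 0.0399
gripper_force: 17.3
```

```bash
python3 look.py p2.png | head -14
```

```text
t 14.6 tcp [0.5614 0.0518 0.0623] [-179.9928    0.0388 -165.2535] w 0.039939309410823555 F [-1.2502  0.5625  4.0927]
[0.5614 0.0517 0.062 ] share [ 0.0002 -0.0006  0.0012]
turn 0.0007743715525824276
[[363.6, 170.4], [270.2, 169.9], [316.7, 220.3], [316.8, 193.0]]
[[365.2, 165.5], [268.6, 165.0], [316.7, 217.1], [316.8, 193.0]]
110 []
116 []
122 []
128 []
134 []
140 []
146 []
152 []
158 []
```

Run:
```python
from h import *
st=r.get_state();c=cam('wrist',st);im=cv2.imread('pics/p2.png')
m=(cv2.cvtColor(im,cv2.COLOR_BGR2HSV)[:,:,1]<45)
e=lambda y:(np.flatnonzero(np.diff(np.r_[0,m[y,200:440],0].astype(int)))+200).tolist()
for y in(172,206,225,255):print(y,e(y))
tip=[np.flatnonzero(m[140:,x])[0]+140 for x in(275,285,350,360)]
nb=[np.flatnonzero(m[206:,x])[0]+206 for x in(305,330)];print(tip,nb)
# points: tip corners, side edges at row 255 -> fit centre xh,z and pitch
p=np.load('bed.npy')
def pts(v): # v: bed x,y,z of top-centre(mm), pitch misfit deg, yaw
    q=np.array([[-55,20,0],[-55,-20,0],[-33,0,0],[-15,20,0],[-15,-20,0]])
    return np.array([bp(*a) for a in q@R.from_euler('yz',[v[3],v[4]],degrees=True).as_matrix().T+v[:3]])
w=e(172);w2=e(255);w1=e(225);t=np.mean(tip);
def res(v):
    P=proj(c,pts(v))
    L=P[0]+(P[3]-P[0])*((255-P[0,1])/(P[3,1]-P[0,1])); Rr=P[1]+(P[4]-P[1])*((255-P[1,1])/(P[4,1]-P[1,1]))
    return [P[0,0]-w[-1],P[1,0]-w[0],P[0,1]-t,P[1,1]-t,P[2,1]-np.mean(nb),L[0]-w2[-1],Rr[0]-w2[0]]
s=least_squares(res,[44,0,8,2,0]);print(s.x,s.fun)
```

```text
172 [270, 300, 335, 365]
206 [270, 300, 335, 366]
225 [269, 366]
255 [269, 367]
[np.int64(165), np.int64(165), np.int64(165), np.int64(165)] [np.int64(217), np.int64(217)]
[43.032   0.7504  6.4268  3.5137  0.4629] [ 0.2256 -0.0895 -0.0528  0.2193 -0.1665 -0.1306 -0.0018]
```

The blade is about 3.5° off the bed, centre height is near flat, and the pin is in the notch. I'll release it.

Emit:
step_arm --pt "0 0 0 0 44" --pt "0 0 0 0 48" --pt "0 0 -0.002 0 56" --pt "0 0 -0.004 0 64" --pt "0 0 -0.004 0 64" --pt "0 0 -0.004 0 64"

```text
time_s: 15.15
tcp_pos: [0.561, 0.0517, 0.0626]
eef_rot: [180.0, -0.0, -165.3]
contact_force: [-0.2, -0.0, 1.0]
gripper_width: 0.0635
gripper_force: 0.4
```

Emit:
step_arm --pt "0 0 -0.05 0 64" --pt "0 0 -0.12 0 64" --pt "0 0 -0.2 0 64" --pt "0 0 -0.3 0 64" --pt "0.05 0 -0.4 0 64" --pt "0.1 0 -0.5 0 64" --pt "0.1 0 -0.5 0 64" --pt "0.1 0 -0.5 0 64" --pt "0.1 0 -0.5 0 64"

```text
time_s: 15.9
tcp_pos: [0.5368, 0.0454, 0.1875]
eef_rot: [180.0, 0.0, -165.3]
contact_force: [-0.1, 0.5, -0.6]
gripper_width: 0.064
gripper_force: 0.0
```

Run:
```python
from h import *
go(yaw=-165.5)
st=r.get_state();c=cam('wrist',st);im=eyes.capture('wrist');cv2.imwrite('pics/p3.png',im[:,:,::-1])
P=proj(c,[bp(-11,20,6),bp(-11,-20,6),bp(11,0,6),bp(0,0,9),bp(99,20,6),bp(99,-20,6)]);print(P.round(1).tolist())
m=(cv2.cvtColor(im,cv2.COLOR_RGB2HSV)[:,:,1]<45)
for y in range(int(P[0,1])-16,int(P[0,1])+100,4):
    print(y,(np.flatnonzero(np.diff(np.r_[0,m[y,220:420],0].astype(int)))+220).tolist())
```

```text
t 15.9 tcp [0.5368 0.0454 0.1875] [ 179.9784    0.0064 -165.2833] w 0.0640177846136535 F [-0.0939  0.5426 -0.6252]
turn 0.0036118254348285936
[[343.7, 188.7], [289.4, 188.5], [316.5, 217.7], [316.5, 202.0], [345.0, 342.5], [286.9, 342.3]]
172 []
176 []
180 []
184 []
188 [291, 307, 328, 345]
192 [291, 307, 327, 345]
196 [290, 307, 314, 322, 328, 345]
200 [290, 307, 312, 324, 328, 345]
204 [290, 307, 312, 323, 328, 345]
208 [290, 307, 317, 318, 327, 345]
212 [290, 307, 328, 345]
216 [290, 345]
220 [290, 345]
224 [290, 345]
228 [290, 345]
232 [290, 345]
236 [290, 345]
240 [290, 345]
244 [290, 345]
248 [290, 345]
252 [290, 345]
256 [290, 345]
260 [290, 346]
264 [290, 346]
268 [290, 346]
272 [290, 346]
276 [290, 346]
280 [220, 227, 229, 233, 234, 236, 237, 238, 290, 346, 405, 406, 409, 420]
284 [220, 225, 226, 227, 228, 229, 231, 233, 234, 236, 237, 238, 289, 346, 397, 398, 402, 403, 409, 420]
```

The blade lies flat: its tip is 54 px wide against 54.3 predicted. The pin is centred in the notch and the arm is clear, so I'm handing in.

```bash
python3 -c "
from plant import workorder
print(workorder.close_job())"
```

```text
the job is handed in; nothing more can be done
None
```

I handed the job in at about 16 s: pawl flipped to its stop, clamp pushed to its back stop, and the notched blade released flat on the bed with the pin in its notch. The hand-in returned no verdict, and I did not re-check the pawl and clamp by camera after laying the blade.

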